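# Wedge up the inspection stage

### The arm

A 6-joint arm with a two-finger parallel gripper is mounted at the origin on the work surface. World frame = base frame: x ahead of the robot, y to its left, z up, the work surface at z = 0. Lengths are in mm, angles in rad, forces in N, time in s.
With the tool pointing down it reaches from about 350 to 775 mm from the base axis. Payload 7.3 kg.
Tool frame: the origin (TCP) lies at the very end of the fingers, on their centre line; the grasp point (between the pads) lies 19 mm behind it; z points along the fingers, y is the line along which they close (so a half turn about z gives the same grasp; the last joint's range is limited). The gripper opens to 92 mm and grips with 3 to 60 N. Pads are 19 mm wide; open, the fingers measure 130 mm over their backs; the gripper's body (75 mm by 190 mm) begins 47 mm behind the grasp point.
Start: joints at [1.072, 0.342, 1.524, -0, 1.275, -0.146], TCP at [181.388, 492.69, 226.741] pointing down, gripper open.
Joint ranges: [-2.53, 2.53], [-0.77, 2.02], [0.04, 2.7], [-1, 4.14], [0.28, 2.66], [-3.11, 3.11]. Speed limits (rad/s): [2.57, 2.57, 3.14, 3.14, 3.14, 3.14].

### API

Orientations are given as [roll, pitch, yaw] about the fixed x, y, z axes, in that order (R = Rz(yaw) Ry(pitch) Rx(roll)).
In Python, from plant import get_obs, capture, close_job gives the robot as it stands. The module is installed in compiled form; this text tells all that it offers.
- The arm moves only by the shell command python3 -m handwheel 'ROWS'. ROWS is JSON, a list of rows, each a list of 3 entries, a list of its own where there are three numbers: the turn, a rotation vector about the tool's x, y, z in degrees, then the shift along the tool's x, y, z in m, then the opening, from 0 (shut) to 1 (fully open). A call has 1 to 12 rows; each row is the pose to reach, as a shift and turn from the pose commanded when the call began, along the tool's axes at that moment; what a row does not reach only later rows make up. A row lasts 1/10 s, in which the tool goes at most 50 mm and 8.59 degrees, less where a joint would pass 70% of its speed; a pose out of reach is approached as far as the arm can. A call with a gripper value outside its range is refused whole. The fingers move at their own pace and stop on an object; the grip force is fixed at half the most. Time passes only in rows, so rows that repeat a pose let the fingers close. It gives the time, the measured TCP pose, the force, the opening and the grip force at its end, in the units of the state.
- get_obs(): the state, without advancing time (a new reading comes with each control period).
- capture(name): name is "scene" or "top" or "wrist"; returns a dict with "image" (400x640x3 uint8, red, green, blue), "depth" (400x640 float32, mm along the optical axis (not along the pixel's ray), 0 where there is no reading), "fx", "fy", "cx", "cy" (pixels), "k1" (the pictures are not rectified: a ray, as slopes to the right and down, at radius r is drawn at 1 + k1 r^2 times it, then the intrinsics apply), "camera_from_world" (4x4, takes a point from world to camera coordinates). Camera axes: x right, y down, z forward; pixel columns grow to the right and rows downward; lengths in mm; the calibration is good to about 2 mm. A picture is of the moment at which its call begins.
- close_job(): hands the job in; it is judged then, once.
The state is a dict: "time": time; "joint_positions": joint angles; "dq": joint speeds; "tau": joint torques, N m; "tool_pos": TCP position; "tcp_rot": TCP orientation; "contact_force": force on the tool from outside, world axes, zero at the start; "moment": the same for the moment, N m; "grip_width": finger opening in mm; "finger_force": force on a finger pad.
Only numpy, scipy, OpenCV 4.12 (cv2) and the standard library are available. Lean on these libraries where they do the work, as an engineer would, in place of code of your own. Each camera call takes 0.05 s, during which the arm holds its last target. There are 200 camera calls.

### The job

Take the canister off the circuit-board stage by its handle and stand it upright on the round blue-topped mat, without dropping it, and let go of it. Then grip the green wedge by its block and slide it along the bench, thin end first, under the free edge of the stage's aluminium plate (the edge with the red stripe), until the wedge has just lifted that edge about 5 mm off its base. Finish there, still holding the wedge in place; leave the solder spool, the screwdriver and the screw tray where they are.

Things in the scene. Friction and masses are not known exactly. Their poses are not given: they have to be found in the camera images.
- stage: Fixed dark steel base of the tilting stage: two side rails along local x (15 mm wide, 12 mm high, 150 mm over all, 120 mm of bare bench between) and a rear beam. Origin on the bench at its middle. Local x points from the open mouth (free edge of the plate, x = -90 mm) to the hinge (x = +90 mm). Hinge lugs at the rear reach 91 mm to either side, 28 mm up
- platen: Aluminium plate of the stage, 180 x 150 x 8 mm, 0.35 to 0.7 kg, a green circuit board fixed on its rear half (up to 11 mm above the plate). Turns freely upward about the rear hinge and falls back by its weight. Origin on the hinge line at its underside; free edge at local x = -180 mm. At rest its underside is 12 mm, its top 20 mm above the bench; edge lifted 5 mm = tilt 0.028 rad
- lip (a point): Middle of the lower edge of the plate's free edge (the side with the red stripe on top), opposite the hinge: 12 mm above the bench when the plate lies on its base; its height shows the lift
- wedge: Loose green wedge, 0.15 kg, 105 x 40 mm, flat on the bench. Origin on its underside, x to the thin end (x = +50 mm, 3 mm thick). Ramp rises 1 in 4 to 23 mm at x = -30; behind it an upright grip block, x -30 to -55, 24 mm wide (y), 62 mm high. Black line across the ramp at x = -6 mm (17 mm high): plate edge on that line = lifted 5 mm. Sliding in takes 3 to 15 N
- canister: Loose closed steel canister with a blue lid, 0.25 to 0.49 kg, 67 mm across, 72 mm high to the lid, standing at the start on the front half of the plate. Origin at the centre of its underside; z up. A rigid handle bow stands over the lid, along local y
- handle (a point): Middle of the canister's handle bar, 112 mm above the canister's underside: a black horizontal round bar 12 mm thick along the canister's local y, 44 mm long between two thin uprights at local y = +-28 mm; 34 mm of free space beneath it
- coaster: Fixed round mat, 110 mm across, 3 mm thick, blue on top with a black rim; origin at its centre on the bench. The canister goes here
- spool: Loose red solder spool standing on the bench, 60 mm across, 40 mm high; origin at the centre of its underside. Leave alone
- driver: Loose screwdriver with a yellow handle lying on the bench, 130 mm long along its local x; leave alone
- screw_tray: Loose open grey tray, 90 x 70 x 25 mm, origin at the centre of its underside; leave alone
There are look-alikes about, which are no part of the job. Several things have the shape of the wedge; the one meant has the colours described above. Of the things shaped like the canister, the steel one is meant.

How it is judged (in metres and radians):
On the way, in this order (a step that is already met when the one before it is completed fails the run):
1. the canister stands upright on the mat and has been let go, the plate still down on its base (horizontal distance between canister and coaster below 0.03 m and height (world z) of canister below 0.006 m and angle between canister's own z axis and vertical below 0.1 rad and linear speed of canister below 0.03 m/s and contact force between canister and the arm below 0.1 N and contact force between canister and the fingers below 0.1 N and height (world z) of lip below 0.0135 m), for 0.2 s.
2. the wedge lifts the plate's free edge off its base (height (world z) of lip above 0.0135 m and contact force between wedge and platen above 0.3 N), for 0.2 s.
At the end, for the whole second after the job is handed in: The plate's free edge is 2 to 8.5 mm off its base, carried by the wedge alone; the wedge lies flat on the bench, still, held by the fingers (over 2 N); the canister stands upright (within 0.1 rad) on the mat, within 30 mm of its centre, let go (height (world z) of lip between 0.014 and 0.0205 m and contact force between wedge and platen above 0.3 N and contact force between the fingers and wedge above 2 N and contact force between each of the arm, the fingers and platen below 0.3 N and height (world z) of wedge below 0.005 m and angle between each of wedge, canister's own z axis and vertical below 0.1 rad and linear speed of wedge below 0.02 m/s and horizontal distance between canister and coaster below 0.03 m and height (world z) of canister below 0.006 m and linear speed of canister below 0.03 m/s and contact force between canister and the arm below 0.1 N and contact force between canister and the fingers below 0.1 N); the arm keeps its last pose, push and grip.
It fails at once if the canister is let fall (linear speed of canister above 0.4 m/s and contact force between canister and the arm below 0.05 N and contact force between canister and the fingers below 0.05 N).
It fails at once if the canister is tipped over (angle between canister's own z axis and vertical above 0.8 rad).
It fails at once if the spool, the screwdriver or the tray is moved by more than 30 mm (distance of any of spool, driver, screw_tray from where it was at the start of the episode above 0.03 m).
It also fails if it takes over 51 s, if anything falls off the work surface, if the arm or the gripper's body presses on something with over 40 N, if the wrist force passes 120 N, or if a joint passes its speed limit or range.

## Working session

There is one attempt and no reset: what is moved stays moved. The work goes in short steps, Python scripts to look and compute and a shell command to move; the robot and the scene stay as the last step left them, time stands still between calls to the robot, and variables do not carry over. Pictures are saved under pics/ and viewed, at most 10 in all, crops included, and the job is handed in when it is done.

```bash
mkdir -p pics; cat > h.py <<'E'
import numpy as np, cv2, pickle
from plant import get_obs, capture
def shot(n,f):
    c=capture(n); cv2.imwrite(f'pics/{f}.png',c['image'][:,:,::-1]); pickle.dump(c,open(f'{f}.pkl','wb')); return c
def load(f): return pickle.load(open(f'{f}.pkl','rb'))
def ray(c,u,v):
    K=np.array([[c['fx'],0,c['cx']],[0,c['fy'],c['cy']],[0,0,1.]])
    p=cv2.undistortPoints(np.array([[[u,v]]],float),K,np.array([c['k1'],0,0,0.]))[0,0]
    return np.array([p[0],p[1],1.])
def pt(c,u,v,z=None):
    """world point; z given: ray meets plane z, otherwise by depth"""
    T=np.linalg.inv(c['camera_from_world']); r=T[:3,:3]@ray(c,u,v); o=T[:3,3]
    s=(z-o[2])/r[2] if z is not None else float(c['depth'][int(round(v)),int(round(u))])
    return (o+s*r).round(1)
E
python3 - <<'E'
from h import *
a=shot('top','top1');b=shot('scene','scene1')
print(a['camera_from_world'].round(2),get_obs())
E
```

```text
[[ 1.0000e-02 -1.0000e+00 -1.0000e-02  1.9000e+00]
 [-9.9000e-01 -1.0000e-02 -1.1000e-01  5.7138e+02]
 [ 1.1000e-01  1.0000e-02 -9.9000e-01  9.8743e+02]
 [ 0.0000e+00  0.0000e+00  0.0000e+00  1.0000e+00]] {'time': 0.1, 'joint_positions': array([ 1.07195805e+00,  3.42657873e-01,  1.52492269e+00, -7.61236804e-06,
        1.27537821e+00, -1.46005374e-01]), 'dq': array([ 4.88081432e-04, -1.01116683e-03, -2.07287886e-03,  2.39287096e-04,
       -7.29157505e-04,  2.29521943e-05]), 'tau': array([ 8.01401347e-04, -4.32008493e+01, -2.44692421e+01,  7.18557788e-02,
        5.27309580e-02, -7.23418270e-05]), 'tool_pos': array([181.22882896, 492.34732804, 226.11152886]), 'tcp_rot': array([-3.14024001e+00, -1.91551104e-04,  2.78876184e+00]), 'contact_force': array([-0.24284574,  0.00756978, -0.17352049]), 'moment': array([ 0.01722653,  0.02183216, -0.00192861]), 'finger_force': 0.0, 'grip_width': 91.74898128214895}
```

View pics/top1.png

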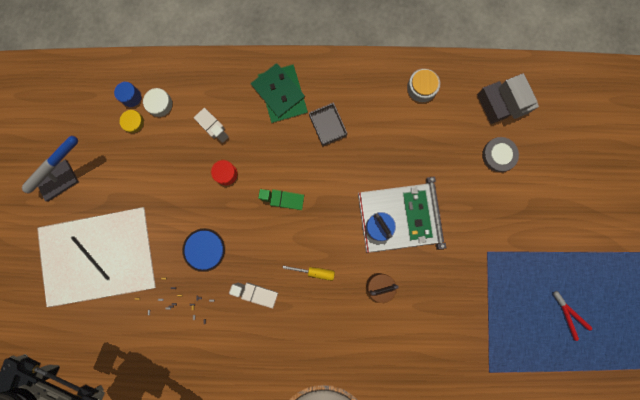

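View pics/scene1.png

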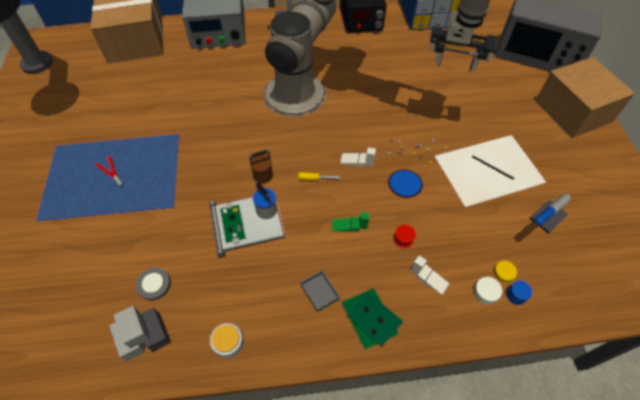

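```bash
python3 - <<'E'
from h import *
a=load('top1')
im=cv2.resize(a['image'][170:310,180:460,::-1],(800,400),interpolation=cv2.INTER_CUBIC)
cv2.imwrite('pics/crop1.png',im)
E
```

```text
(no output)
```

View pics/crop1.png

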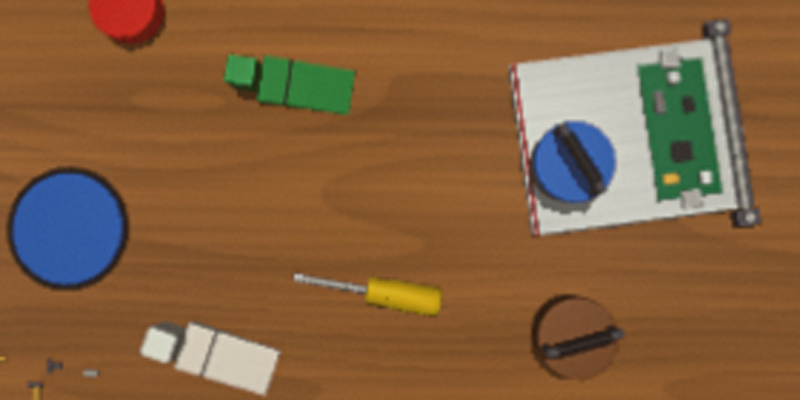

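```bash
python3 - <<'E'
from h import *
a=load('top1'); s=800/280
f=lambda u,v,z=None: pt(a,180+u/s,170+v/s,z)
for n,u,v,z in [('h1',564,131,136),('h2',598,188,136),('coaster',68,229,3),('blk',240,72,62),('blkTL',227,55,62),('blkTR',257,58,62),('blkBR',254,89,62),('blkBL',225,83,62),
 ('thinT',355,68,3),('thinB',349,113,3),('lineT',292,61,17),('lineB',286,106,17),('lipT',514,65,20),('lipB',537,236,20),('hingeT',717,28,28),('hingeB',745,218,28),('lid',575,160,92),('spool',125,10,40),('drvtip',297,277,5),('brown',577,337,112)]:
    print(n,f(u,v,z),f(u,v))
E
```

```text
h1 [ 527.5 -114.3  136. ] [ 527.4 -114.2  136.4]
h2 [ 483.6 -140.6  136. ] [ 483.7 -141.   132.9]
coaster [444.6 309.7   3. ] [444.6 309.9   2.4]
blk [579.8 150.6  62. ] [580.1 150.9  59.6]
blkTL [594.2 162.1  62. ] [603.  172.5   0. ]
blkTR [592.  136.5  62. ] [600.9 145.6  -2.4]
blkBR [565.5 138.3  62. ] [570.6 144.8  16.4]
blkBL [570.3 163.   62. ] [577.4 173.4   0.6]
thinT [592.2  56.5   3. ] [592.2  56.6   2.6]
thinB [551.6  61.1   3. ] [5.519e+02 6.130e+01 1.000e-01]
lineT [595.9 111.7  17. ] [595.9 111.7  17.2]
lineB [555.8 116.   17. ] [557.4 117.9   0.7]
lipT [594.3 -84.4  20. ] [593.9 -84.2  23.5]
lipB [ 445. -105.   20.] [ 4.448e+02 -1.070e+02  4.000e-01]
hingeT [ 628.4 -262.4   28. ] [ 628.2 -262.2   28.8]
hingeB [ 462.5 -284.3   28. ] [ 462.5 -285.8   22.4]
lid [ 507.4 -128.6   92. ] [ 507.5 -128.6   91.8]
spool [636.  256.8  40. ] [635.4 255.8  43.8]
drvtip [406.1 104.    5. ] [406.7 102.8  16.4]
brown [ 367.6 -127.6  112. ] [ 367.8 -127.3  114.2]
```

Meant: green wedge at top-image (282,199), since the look-alikes at (253,294) and (211,125) are white. Meant canister: blue lid at (381,227) standing on the plate; the one at (382,288) is brown. The crop confirms both. The sizes check out: handle 51 mm over all, lip 150.7 mm, wedge line 17 mm high.

```bash
cat > go.py <<'E'
# usage: go.py x y z toolYangle_deg -> turn and shift in tool axes from measured pose
import sys
from h import *
from scipy.spatial.transform import Rotation as Ro
x,y,z,a=map(float,sys.argv[1:]); o=get_obs(); R=Ro.from_euler('xyz',o['tcp_rot'])
G=Ro.from_euler('xyz',[np.pi,0,np.radians(a+90)])  # tool y at angle a (tool down)
assert np.allclose(G.apply([0,1,0])[:2],[np.cos(np.radians(a)),np.sin(np.radians(a))])
print('turn',np.degrees((R.inv()*G).as_rotvec()).round(1),'shift',(R.inv().apply(np.array([x,y,z])-o['tool_pos'])/1000).round(4))
print('t',o['time'],'tcp',o['tool_pos'].round(1),'F',o['contact_force'].round(1),'w',o['grip_width'],o['finger_force'],'q6',o['joint_positions'][5].round(2))
E
python3 go.py 506 -128 210 -59.1
```

```text
turn [-1.000e-01  1.000e-01  1.289e+02] shift [-0.5191 -0.4699  0.0166]
t 0.1 tcp [181.2 492.3 226.1] F [-0.2  0.  -0.2] w 91.74898128214895 0.0 q6 -0.15
```

```bash
python3 -m handwheel '[[[0,0,129],[-0.52,-0.47,0.016],1],[[0,0,129],[-0.52,-0.47,0.016],1],[[0,0,129],[-0.52,-0.47,0.016],1],[[0,0,129],[-0.52,-0.47,0.016],1],[[0,0,129],[-0.52,-0.47,0.016],1],[[0,0,129],[-0.52,-0.47,0.016],1],[[0,0,129],[-0.52,-0.47,0.016],1],[[0,0,129],[-0.52,-0.47,0.016],1],[[0,0,129],[-0.52,-0.47,0.016],1],[[0,0,129],[-0.52,-0.47,0.016],1],[[0,0,129],[-0.52,-0.47,0.016],1],[[0,0,129],[-0.52,-0.47,0.016],1]]'; python3 go.py 506 -128 210 -59.1
```

```text
time: 1.3
tool_pos: [460.4, -40.6, 212.8]
tcp_rot: [-3.141, -0.0, 0.982]
contact_force: [0.3, 1.2, -0.2]
grip_width: 91.4
finger_force: 0.0
turn [-0.  -0.  25.4] shift [-0.0474  0.0865  0.0028]
t 1.3 tcp [460.4 -40.6 212.8] F [ 0.3  1.2 -0.2] w 91.40079982769608 0.0 q6 0.33
```

```bash
python3 -m handwheel '[[[0,0,25],[-0.045,0.085,0],1],[[0,0,25],[-0.045,0.085,0],1],[[0,0,25],[-0.045,0.085,0],1],[[0,0,25],[-0.045,0.085,0],1],[[0,0,25],[-0.045,0.085,0],1],[[0,0,25],[-0.045,0.085,0],1]]'; python3 go.py 506 -128 113 -59.1
python3 - <<'E'
from h import *
shot('wrist','w1'); shot('top','top2')
E
```

```text
time: 1.9
tool_pos: [505.9, -121.9, 213.1]
tcp_rot: [-3.141, 0.0, 0.556]
contact_force: [-0.1, 0.4, 0.1]
grip_width: 92.0
finger_force: 0.0
turn [-0.  0.  1.] shift [-0.0031  0.0052  0.1001]
t 1.9 tcp [ 505.9 -121.9  213.1] F [-0.1  0.4  0.1] w 91.9986180276912 0.0 q6 0.63
```

View pics/w1.png

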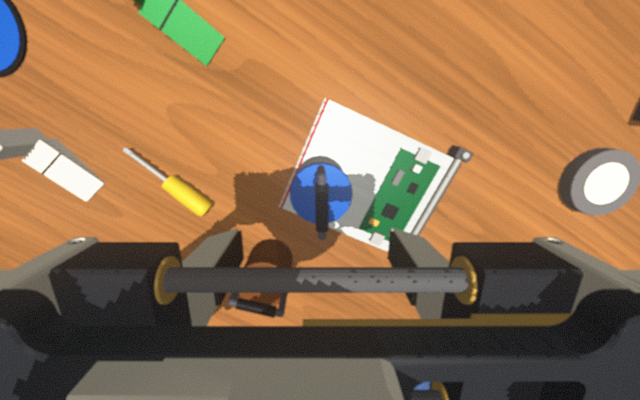

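The bar runs upright in the picture from (321,170) to (321,235), square to the fingers, with its centre near (321,202). The brown look-alike lies at (265,285).

```bash
python3 - <<'E'
from h import *
c=load('w1')
for u,v in [(321,172),(321,202),(321,235)]: print(pt(c,u,v,138),pt(c,u,v))
E
python3 -m handwheel '[[[0,0,1],[-0.003,0.005,0.03],1],[[0,0,1],[-0.003,0.005,0.06],1],[[0,0,1],[-0.003,0.005,0.06],1],[[0,0,1],[-0.003,0.005,0.06],1]]'; python3 go.py 506 -128 113 -59.1
```

```text
[ 535.9 -109.   138. ] [ 534.7 -109.9  130.6]
[ 513.  -123.5  138. ] [ 513.  -123.4  138. ]
[ 486.  -140.5  138. ] [ 485.7 -140.7  137. ]
time: 2.4
tool_pos: [506.4, -128.3, 153.6]
tcp_rot: [-3.141, 0.0, 0.536]
contact_force: [-0.2, -0.2, 0.3]
grip_width: 91.7
finger_force: 0.0
turn [-0.   0.  -0.2] shift [-0.0002 -0.0004  0.0406]
t 2.4 tcp [ 506.4 -128.3  153.6] F [-0.2 -0.2  0.3] w 91.74031062564436 0.0 q6 0.64
```

```bash
python3 -m handwheel '[[[0,0,0],[0.002,0,0.02],1],[[0,0,0],[0.002,0,0.04],1],[[0,0,0],[0.002,0,0.04],1],[[0,0,0],[0.002,0,0.04],0],[[0,0,0],[0.002,0,0.04],0],[[0,0,0],[0.002,0,0.04],0],[[0,0,0],[0.002,0,0.04],0],[[0,0,0],[0.002,0,0.04],0],[[0,0,0],[0.002,0,0.04],0],[[0,0,0],[0.002,0,0.04],0],[[0,0,0],[0.002,0,0.04],0],[[0,0,0],[0.002,0,0.04],0]]'
```

```text
time: 3.6
tool_pos: [508.1, -127.6, 113.0]
tcp_rot: [-3.141, -0.0, 0.535]
contact_force: [-0.6, -0.1, 0.1]
grip_width: 24.3
finger_force: 0.0
```

```bash
python3 -m handwheel '[[[0,0,0],[0,0,0],0],[[0,0,0],[0,0,0],0],[[0,0,0],[0,0,0],0],[[0,0,0],[0,0,0],0]]'
```

```text
time: 4.0
tool_pos: [508.1, -127.6, 113.0]
tcp_rot: [-3.142, -0.0, 0.535]
contact_force: [1.3, 0.1, -1.2]
grip_width: 11.2
finger_force: 29.9
```

```bash
python3 -m handwheel '[[[0,0,0],[0,0,-0.005],0],[[0,0,0],[0,0,-0.015],0],[[0,0,0],[0,0,-0.03],0],[[0,0,0],[0,0,-0.05],0],[[0,0,0],[0,0,-0.065],0],[[0,0,0],[0,0,-0.075],0],[[0,0,0],[0,0,-0.08],0],[[0,0,0],[0,0,-0.08],0]]'; python3 go.py 444.6 309.7 100 -59.1
```

```text
time: 4.8
tool_pos: [508.2, -127.7, 193.6]
tcp_rot: [3.141, -0.001, 0.535]
contact_force: [0.0, -0.0, -2.5]
grip_width: 10.8
finger_force: 29.9
turn [ 0.  -0.  -0.2] shift [ 0.1682 -0.4088  0.0934]
t 4.8 tcp [ 508.2 -127.7  193.6] F [ 0.  -0.  -2.5] w 10.766174259152809 29.88858997821808 q6 0.64
```

```bash
python3 -m handwheel '[[[0,0,0],[0.001,-0.003,0],0],[[0,0,0],[0.004,-0.01,0],0],[[0,0,0],[0.009,-0.022,0],0],[[0,0,0],[0.016,-0.038,0],0],[[0,0,0],[0.024,-0.058,0],0],[[0,0,0],[0.032,-0.078,0],0],[[0,0,0],[0.04,-0.098,0],0],[[0,0,0],[0.048,-0.118,0],0],[[0,0,0],[0.056,-0.138,0],0],[[0,0,0],[0.064,-0.158,0],0],[[0,0,0],[0.072,-0.178,0],0],[[0,0,0],[0.08,-0.198,0],0]]'
python3 -m handwheel '[[[0,0,0],[0.008,-0.02,0],0],[[0,0,0],[0.016,-0.04,0],0],[[0,0,0],[0.024,-0.06,0],0],[[0,0,0],[0.032,-0.08,0],0],[[0,0,0],[0.04,-0.1,0],0],[[0,0,0],[0.048,-0.12,0],0],[[0,0,0],[0.056,-0.14,0],0],[[0,0,0],[0.064,-0.16,0],0],[[0,0,0],[0.072,-0.178,0],0],[[0,0,0],[0.079,-0.194,0],0],[[0,0,0],[0.084,-0.205,0],0],[[0,0,0],[0.087,-0.21,0],0]]'
python3 -m handwheel '[[[0,0,0],[0,0,0],0],[[0,0,0],[0,0,0],0],[[0,0,0],[0,0,0],0]]'
python3 go.py 444.6 309.7 98 -59.1
python3 - <<'E'
from h import *
shot('wrist','w2');shot('scene','scene2');a=shot('top','top2')
im=np.vstack([load(f)['image'] for f in('w2',)]);
s=cv2.resize(load('scene2')['image'][100:260,300:500],(500,400));t=cv2.resize(a['image'][170:310,130:310],(514,400))
cv2.imwrite('pics/m2.png',cv2.resize(np.hstack([t,s]),(800,316))[:,:,::-1])
E
```

```text
time: 6.0
tool_pos: [475.0, 85.3, 192.8]
tcp_rot: [-3.141, 0.0, 0.536]
contact_force: [0.3, 0.3, -2.9]
grip_width: 11.0
finger_force: 29.9
time: 7.2
tool_pos: [442.8, 309.8, 192.8]
tcp_rot: [-3.141, 0.001, 0.537]
contact_force: [0.1, -0.2, -2.3]
grip_width: 11.0
finger_force: 29.9
time: 7.5
tool_pos: [443.8, 307.8, 193.0]
tcp_rot: [3.141, 0.0, 0.534]
contact_force: [0.2, -0.4, -2.5]
grip_width: 10.7
finger_force: 29.9
turn [ 0.   0.  -0.3] shift [ 0.0016 -0.0012  0.095 ]
t 7.5 tcp [443.8 307.8 193. ] F [ 0.2 -0.4 -2.5] w 10.699067369913786 29.888248443603516 q6 1.5
```

View pics/m2.png

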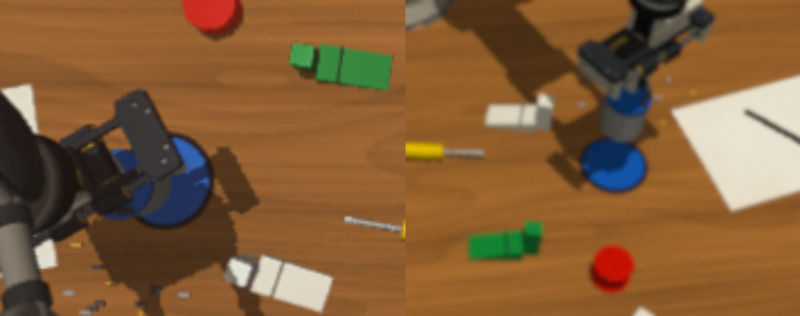

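The canister hangs upright in the fingers (steel body at (625,110) in the right half) above the mat at (612,165). Lowering it now.

```bash
python3 -m handwheel '[[[0,0,0],[0.001,0,0.01],0],[[0,0,0],[0.001,0,0.025],0],[[0,0,0],[0.001,0,0.045],0],[[0,0,0],[0.001,0,0.062],0],[[0,0,0],[0.001,0,0.075],0],[[0,0,0],[0.001,0,0.084],0],[[0,0,0],[0.001,0,0.09],0],[[0,0,0],[0.001,0,0.092],0],[[0,0,0],[0.001,0,0.094],0],[[0,0,0],[0.001,0,0.094],0],[[0,0,0],[0.001,0,0.094],0]]'
python3 -m handwheel '[[[0,0,0],[0,0,0.001],0],[[0,0,0],[0,0,0.002],0],[[0,0,0],[0,0,0.002],0],[[0,0,0],[0,0,0.002],0]]'
```

```text
time: 8.75
tool_pos: [444.8, 309.2, 99.5]
tcp_rot: [3.142, -0.001, 0.535]
contact_force: [0.5, -0.1, -2.1]
grip_width: 11.2
finger_force: 29.9
time: 9.15
tool_pos: [444.6, 309.0, 97.1]
tcp_rot: [-3.142, -0.0, 0.535]
contact_force: [0.7, 0.1, -2.7]
grip_width: 11.0
finger_force: 29.9
```

```bash
python3 -m handwheel '[[[0,0,0],[0,0,0.001],0],[[0,0,0],[0,0,0.0015],0],[[0,0,0],[0,0,0.0015],0],[[0,0,0],[0,0,0.0015],0]]'
```

```text
time: 9.55
tool_pos: [444.8, 309.3, 96.0]
tcp_rot: [-3.141, -0.001, 0.535]
contact_force: [-1.0, 0.6, 2.5]
grip_width: 10.5
finger_force: 29.9
```

```bash
python3 -m handwheel '[[[0,0,0],[0,0,0],0.3],[[0,0,0],[0,0,0],0.6],[[0,0,0],[0,0,0],1],[[0,0,0],[0,0,0],1],[[0,0,0],[0,0,0],1],[[0,0,0],[0,0,0],1],[[0,0,0],[0,0,0],1],[[0,0,0],[0,0,0],1],[[0,0,0],[0,0,-0.02],1],[[0,0,0],[0,0,-0.05],1],[[0,0,0],[0,0,-0.08],1],[[0,0,0],[0,0,-0.08],1]]'
python3 - <<'E'
from h import *
shot('wrist','w3')
E
python3 go.py 580 150.5 130 -6
```

```text
time: 10.75
tool_pos: [446.6, 310.1, 179.7]
tcp_rot: [3.141, -0.008, 0.535]
contact_force: [-0.3, 0.5, 1.0]
grip_width: 91.6
finger_force: 0.0
turn [  0.1  -0.2 -53.3] shift [0.0343 0.2053 0.0477]
t 10.8 tcp [445.6 309.5 177.5] F [ 0.   0.1 -0.1] w 92.29791131900342 0.0 q6 1.5
```

View pics/w3.png

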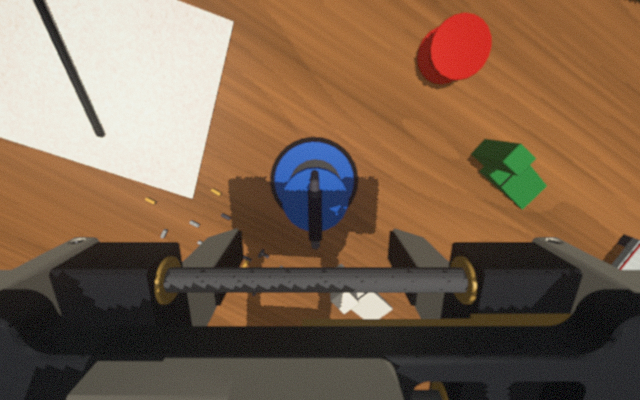

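The canister stands free on the mat, with its lid at (316,205) inside the rim. Next, over to the wedge block.

```bash
python3 -m handwheel '[[[0,0,-53],[0.034,0.205,0],1],[[0,0,-53],[0.034,0.205,0],1],[[0,0,-53],[0.034,0.205,0.02],1],[[0,0,-53],[0.034,0.205,0.048],1],[[0,0,-53],[0.034,0.205,0.048],1],[[0,0,-53],[0.034,0.205,0.048],1],[[0,0,-53],[0.034,0.205,0.048],1],[[0,0,-53],[0.034,0.205,0.048],1],[[0,0,-53],[0.034,0.205,0.048],1],[[0,0,-53],[0.034,0.205,0.048],1]]'
python3 - <<'E'
from h import *
shot('wrist','w4')
E
python3 go.py 580 150.5 28 -6
```

```text
time: 11.8
tool_pos: [578.0, 150.2, 127.2]
tcp_rot: [-3.141, 0.0, 1.459]
contact_force: [-0.5, 0.5, -0.4]
grip_width: 91.6
finger_force: 0.0
turn [-0.  -0.  -0.4] shift [0.0005 0.0018 0.0994]
t 11.85 tcp [578.1 150.2 127.4] F [-0.5  0.8  0.3] w 91.91097093859193 0.0 q6 0.24
```

View pics/w4.png

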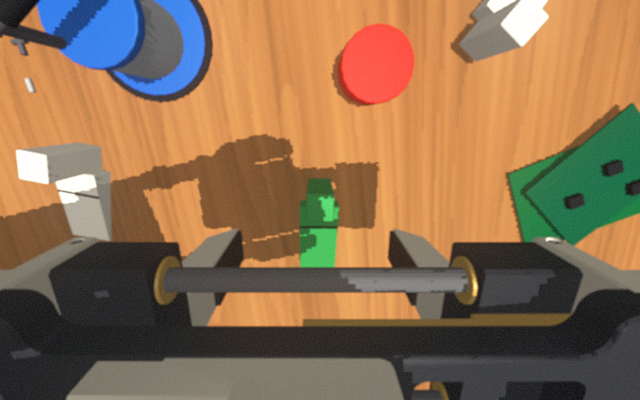

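The wedge is at about (319,225) with the block end uppermost, and its black line at (319,227). I'll check the block top by depth.

```bash
python3 - <<'E'
from h import *
c=load('w4')
for v in range(176,268,6): print(v,pt(c,319,v))
for v in (205,213,235):
  P=np.array([pt(c,u,v) for u in range(295,346)]); k=P[:,2]>8; print(v,P[k][0],P[k][-1])
E
```

```text
176 [ 5.850e+02  1.663e+02 -2.000e-01]
182 [584.5 164.7  20. ]
188 [584.3 164.7  42.8]
194 [584.  164.2  60.9]
200 [583.5 159.3  61.9]
206 [582.9 153.8  61.5]
212 [582.3 148.3  61.3]
218 [581.7 143.3  62.5]
224 [579.7 119.3  17.4]
230 [578.9 112.3  16.9]
236 [578.1 104.5  14.7]
242 [577.2  95.7  11. ]
248 [576.4  87.8   9.6]
254 [575.5  79.3   7.6]
260 [574.6  71.2   6.4]
266 [573.7  62.    3.9]
205 [563.  143.6  21.7] [601.3 137.5  16.1]
213 [561.9 134.9  21.2] [600.2 131.5  23.4]
235 [558.1 107.9  14.9] [596.3 103.6  14.6]
```

```bash
python3 -m handwheel '[[[0,0,0.6],[0.002,0.004,0.04],1],[[0,0,0.6],[0.002,0.004,0.08],1],[[0,0,0.6],[0.002,0.004,0.1],1],[[0,0,0.6],[0.002,0.004,0.1],0],[[0,0,0.6],[0.002,0.004,0.1],0],[[0,0,0.6],[0.002,0.004,0.1],0],[[0,0,0.6],[0.002,0.004,0.1],0],[[0,0,0.6],[0.002,0.004,0.1],0],[[0,0,0.6],[0.002,0.004,0.1],0],[[0,0,0.6],[0.002,0.004,0.1],0],[[0,0,0.6],[0.002,0.004,0.1],0],[[0,0,0.6],[0.002,0.004,0.1],0]]'
python3 -m handwheel '[[[0,0,0],[0,0,0],0],[[0,0,0],[0,0,0],0],[[0,0,0],[0,0,0],0],[[0,0,0],[0,0,0],0]]'
python3 go.py 507 -3 27.5 8
```

```text
time: 13.05
tool_pos: [582.5, 151.6, 27.5]
tcp_rot: [-3.142, -0.0, 1.45]
contact_force: [-1.1, -0.1, 0.8]
grip_width: 24.5
finger_force: 0.6
time: 13.45
tool_pos: [582.5, 151.5, 27.5]
tcp_rot: [-3.141, -0.0, 1.45]
contact_force: [-0.2, -0.2, 1.4]
grip_width: 24.1
finger_force: 29.9
turn [ -0.   -0.  -14.9] shift [-0.1625 -0.0562 -0.    ]
t 13.45 tcp [582.5 151.5  27.5] F [-0.2 -0.2  1.4] w 24.06177677311163 29.911817014217377 q6 0.25
```

```bash
python3 go.py 505 11 27.5 8; python3 -m handwheel '[[[0,0,-1],[-0.01,-0.004,0],0],[[0,0,-3],[-0.03,-0.012,0],0],[[0,0,-5],[-0.05,-0.02,0],0],[[0,0,-7],[-0.07,-0.028,0],0],[[0,0,-9],[-0.09,-0.036,0],0],[[0,0,-11],[-0.11,-0.044,0],0],[[0,0,-13],[-0.13,-0.052,0],0],[[0,0,-15],[-0.14,-0.057,0],0],[[0,0,-15],[-0.147,-0.06,0],0],[[0,0,-15],[-0.147,-0.06,0],0],[[0,0,-15],[-0.147,-0.06,0],0]]'
python3 - <<'E'
from h import *
shot('scene','scene3');a=shot('top','top3'); w=shot('wrist','w5')
s=cv2.resize(load('scene3')['image'][140:265,190:390],(640,400));t=cv2.resize(a['image'][150:275,250:450],(640,400))
cv2.imwrite('pics/m3.png',cv2.resize(np.hstack([t,s]),(800,250))[:,:,::-1])
E
python3 go.py 514.7 -58.6 27.5 8
```

```text
turn [ -0.   -0.  -14.9] shift [-0.1489 -0.0599 -0.    ]
t 13.45 tcp [582.5 151.5  27.5] F [-0.2 -0.2  1.4] w 24.06177677311163 29.911817014217377 q6 0.25
time: 14.55
tool_pos: [505.5, 13.1, 27.5]
tcp_rot: [3.141, -0.0, 1.71]
contact_force: [0.2, -0.5, -1.2]
grip_width: 23.5
finger_force: 29.9
turn [ 0.  -0.   0.1] shift [-0.0725 -0.001  -0.    ]
t 14.7 tcp [505.5  13.3  27.5] F [ 0.3  0.3 -0.5] w 23.72413118208777 29.910719990730286 q6 -0.27
```

View pics/m3.png

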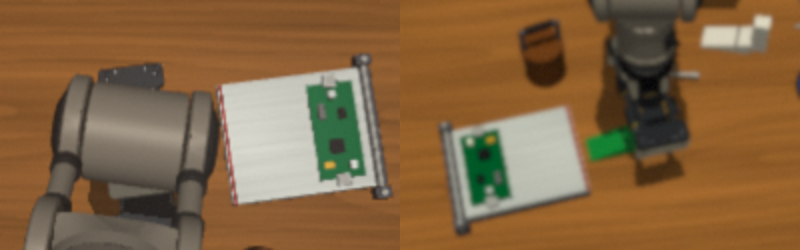

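The wedge's thin end (right half, (590,150)) is in front of the middle of the striped edge (580,145), square to it.

```bash
python3 -m handwheel '[[[0,0,0],[-0.005,0,0],0],[[0,0,0],[-0.012,0,0],0],[[0,0,0],[-0.02,-0.001,0],0],[[0,0,0],[-0.028,-0.001,0],0],[[0,0,0],[-0.035,-0.001,0],0],[[0,0,0],[-0.04,-0.001,0],0],[[0,0,0],[-0.044,-0.001,0],0],[[0,0,0],[-0.046,-0.001,0],0],[[0,0,0],[-0.046,-0.001,0],0],[[0,0,0],[-0.046,-0.001,0],0]]'
python3 -m handwheel '[[[0,0,0],[-0.003,0,0],0],[[0,0,0],[-0.006,0,0],0],[[0,0,0],[-0.009,0,0],0],[[0,0,0],[-0.012,0,0],0],[[0,0,0],[-0.012,0,0],0],[[0,0,0],[-0.012,0,0],0]]'
python3 -m handwheel '[[[0,0,0],[-0.003,0,0],0],[[0,0,0],[-0.006,0,0],0],[[0,0,0],[-0.008,0,0],0],[[0,0,0],[-0.008,0,0],0]]'
python3 - <<'E'
from h import *
shot('scene','scene4');shot('top','top4'); shot('wrist','w6')
# plate corners' heights near the lip, before/after, by depth: top view patches on the lip side
for f in('top3','top4'):
    c=load(f); 
    for u,v in [(364,192),(362,205)]:
        pass
    P=np.array([pt(c,u,v) for u in range(362,430,2) for v in range(190,252,2)])
    d=np.array([0.137,-0.99]); s=(P[:,:2]-[519.7,-94.7])@d
    for lo in(2,20,40,60): k=(s>lo)&(s<lo+18)&(P[:,2]>10)&(P[:,2]<40); print(f,lo,k.sum(),np.median(P[k,2]).round(1),end=' | ')
    print()
E
python3 go.py 514.7 -58.6 27.5 8
```

```text
time: 15.7
tool_pos: [510.6, -32.7, 27.5]
tcp_rot: [-3.142, -0.0, 1.711]
contact_force: [0.3, 1.0, -1.3]
grip_width: 24.0
finger_force: 29.9
time: 16.3
tool_pos: [511.8, -43.8, 27.5]
tcp_rot: [-3.141, -0.002, 1.711]
contact_force: [-1.0, 4.8, 0.6]
grip_width: 23.3
finger_force: 29.9
time: 16.7
tool_pos: [512.9, -51.6, 27.5]
tcp_rot: [-3.141, -0.002, 1.711]
contact_force: [-1.4, 4.8, 1.2]
grip_width: 23.8
finger_force: 29.9
top3 2 106 20.2 | top3 20 107 19.6 | top3 40 110 20.0 | top3 60 106 19.8 | 
top4 2 12 23.5 | top4 20 2 23.2 | top4 40 12 23.4 | top4 60 40 22.3 | 
turn [-0.1 -0.1  0.1] shift [-0.0072  0.0008  0.    ]
t 16.85 tcp [512.9 -51.6  27.5] F [-1.5  5.7  0.3] w 23.722680183490308 29.911453127861023 q6 -0.39
```

```bash
python3 -m handwheel '[[[0,0,0],[-0.002,0,0],0],[[0,0,0],[-0.004,0,0],0],[[0,0,0],[-0.006,0,0],0],[[0,0,0],[-0.006,0,0],0],[[0,0,0],[-0.006,0,0],0],[[0,0,0],[-0.006,0,0],0],[[0,0,0],[-0.006,0,0],0]]'
python3 - <<'E'
from h import *
shot('scene','scene5');shot('top','top5');w=shot('wrist','w7')
for f in('scene3','scene5','w7','top5'):
    c=load(f); D=[(u,v) for u in range(0,640,2) for v in range(60,400,2)]
    P=np.array([pt(c,u,v) for u,v in D]); d=np.array([0.137,-0.99]); e=np.array([.99,.137]); q=P[:,:2]-[519.7,-94.7]
    s=q@d; l=q@e
    for lo in(2,20,40,60): k=(s>lo)&(s<lo+18)&(abs(l)<70)&(P[:,2]>10)&(P[:,2]<40); print(f,lo,k.sum(),np.median(P[k,2]).round(1) if k.any() else '',end=' | ')
    print()
a=cv2.resize(load('scene5')['image'][140:265,190:390],(640,400)); t=cv2.resize(load('top5')['image'][190:315,140:340],(640,400))
cv2.imwrite('pics/m5.png',cv2.resize(np.hstack([a,t]),(800,250))[:,:,::-1])
E
python3 go.py 514.7 -58.6 27.5 8
```

```text
time: 17.55
tool_pos: [513.7, -57.5, 27.5]
tcp_rot: [-3.141, -0.002, 1.712]
contact_force: [-2.3, 5.4, 0.5]
grip_width: 23.7
finger_force: 29.9
scene3 2 62 20.9 | scene3 20 60 20.7 | scene3 40 62 20.8 | scene3 60 62 20.5 | 
scene5 2 63 25.7 | scene5 20 62 25.0 | scene5 40 62 24.2 | scene5 60 63 23.8 | 
w7 2 291 25.3 | w7 20 15 24.6 | w7 40 0  | w7 60 0  | 
top5 2 12 25.6 | top5 20 4 24.4 | top5 40 1 22.5 | top5 60 22 23.0 | 
turn [-0.1 -0.1  0.1] shift [-0.0013  0.0008 -0.    ]
t 17.7 tcp [513.7 -57.4  27.5] F [-1.3  5.7  1.3] w 23.784694017822424 29.911471009254456 q6 -0.4
```

View pics/m5.png

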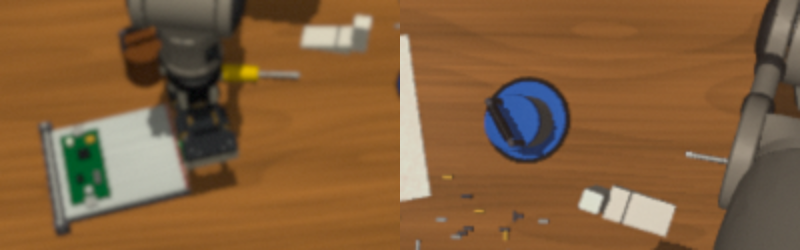

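The plate edge has gone from 20.9 to 25.7 mm by the scene camera's depth, about 5 mm of lift. The wedge is held at 30 N, and the canister is on the mat ((520,122) in the right half).

```bash
python3 -c "
from plant import close_job; print(close_job())"
```

```text
the job is handed in; nothing more can be done
None
```

The job is handed in, with no verdict returned: the canister stands released on the blue mat, and the held wedge has lifted the plate's free edge about 5 mm (measured by camera depth), finishing at about 18 s of the 51 s allowed.

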